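# Set the doming stake up in the stake block

### The arm

A 7-joint arm with a two-finger parallel gripper is mounted at the origin on the work surface. World frame = base frame: x ahead of the robot, y to its left, z up, the work surface at z = 0. Lengths are in m, angles in rad, forces in N, time in s.
With the tool pointing down it reaches from about 0.425 to 0.875 m from the base axis. Payload 4.7 kg.
Tool frame: the origin (TCP) lies on the centre line of the jaws, within the pads' length; the fingertips stand 17 mm ahead of it and the grasp point (between the pads) lies 2 mm behind it; z points along the fingers, y is the line along which they close (so a half turn about z gives the same grasp; the last joint's range is limited). The gripper opens to 87 mm and grips with 3 to 60 N. Pads are 19 mm wide; open, the fingers measure 117 mm over their backs; the gripper's body (75 mm by 190 mm) begins 51 mm behind the grasp point.
Start: joints at [1.186, 0.321, -0.07, 1.45, 0.023, 1.371, -0.057], TCP at [0.252, -0.599, 0.218] pointing down, gripper open.
Joint ranges: [-2.86, 2.86], [-0.3, 2.09], [-1.38, 1.24], [0.06, 2.45], [-1.56, 4.7], [0.09, 2.05], [-2.69, 2.69]. Speed limits (rad/s): [2.57, 2.57, 3.14, 3.14, 3.14, 3.14, 3.14].

### API

Orientations are given as [roll, pitch, yaw] about the fixed x, y, z axes, in that order (R = Rz(yaw) Ry(pitch) Rx(roll)).
In Python, from rig import bot gives the robot as it stands. The module is installed in compiled form; this text tells all that it offers. Calls block until the motion is done:
- bot.move_pose(position, orientation): joint-space move of the TCP to a pose.
- bot.move_l(position, max_speed=0.15, orientation=None, until_force=None): straight line of the TCP; orientation=None keeps the orientation; max_speed is the mean speed in m/s. With until_force (N) it stops when the force on the tool has changed by that much, and returns True; else False.
- bot.move_joints(angles): joint-space move.
- bot.release() and bot.clamp(squeeze=None): open the fingers fully, or close them until they stop; squeeze is the grip in N (None keeps the last).
- bot.pause(seconds).
- bot.ik(position, orientation): joint angles nearest the present ones, or None.
- bot.capture(name): name is "scene" or "side" or "wrist"; returns a dict with "img" (400x640x3 uint8, blue, green, red), "depth" (400x640 float32, m along the optical axis (not along the pixel's ray), 0 where there is no reading), "mtx" (3x3 intrinsics, pixels), "k1" (the pictures are not rectified: a ray, as slopes to the right and down, at radius r is drawn at 1 + k1 r^2 times it, then the intrinsics apply), "rvec" (rotation vector, rad) and "tvec" (3), from world to camera coordinates, as OpenCV has them. Camera axes: x right, y down, z forward; pixel columns grow to the right and rows downward; lengths in m; the calibration is good to about 2 mm. A picture is of the moment at which its call begins.
A pose or a line that the arm cannot do raises bot.Unreachable and nothing moves.
- bot.job_done(): hands the job in; it is judged then, once.
Readings, each from a call of its own:
- bot.get_t(): time.
- bot.get_joints(): joint angles.
- bot.get_qvel(): joint speeds.
- bot.get_effort(): joint torques, N m.
- bot.get_eef_pos(): TCP position.
- bot.get_eef_rot(): TCP orientation.
- bot.get_wrist_force(): force on the tool from outside, world axes, zero at the start.
- bot.get_ft_torque(): the same for the moment, N m.
- bot.get_width(): opening from 0.0 (shut) to 1.0 (fully open).
- bot.get_finger_force(): force on a finger pad.
Only numpy, scipy, OpenCV 4.12 (cv2) and the standard library are available. Lean on these libraries where they do the work, as an engineer would, in place of code of your own. Each camera call takes 0.05 s, during which the arm holds its last target. There are 200 camera calls.

### The job

Draw the doming stake (steel stem, wooden domed head) out of the tool caddy it leans in and stand it, foot down and head up, in the empty bore of the stake block. Lower it in gently without dropping it until it is fully home, then let go. Leave the other tools in the caddy and the things around undisturbed.

Things in the scene. Friction and masses are not known exactly. Their poses are not given: they have to be found in the camera images.
- stake: doming stake, 200 long, 0.16 to 0.29 kg: bright steel stem 18 in diameter and 155 long, its foot chamfered 3, and on top of it a pale wooden domed head 28 in diameter and 45 long (side straight for the lower 31, then rounding off). Loose. Starts in the caddy's middle compartment, leaning about 30 degrees from vertical towards the caddy's -x side, its foot on the floor in the +x corner. Origin at the centre of the foot's end face; z runs along the stem to the head.
- stake_head (a point): centre of the stake's wooden head, on its axis, 177 from the foot end; best place to grasp (28 wide)
- caddy: fixed open-topped plywood box, 90 (x) by 104 (y) by 116 high, walls and floor 6 thick, with two walls running along x that part it into three compartments 78 long (x) and about 27 wide (y) side by side along y. Origin at the centre of its underside; it always stands upright (only yaw turns), and may be left or right of the block
- bore (a point): centre of the mouth of the empty bore in the stake block, at the level of the block's top; z up. The bore is vertical, 20 in diameter with a 3 chamfer at the mouth, 50 deep to its floor
- block: fixed pale wooden block 90 (x) by 170 (y) by 62 high. The empty bore lies at y = -42 of its own frame; at y = +42 a short steel mushroom stake is fixed, 36 wide, its top 109 above the bench. Origin at the centre of its underside
- dowel_center (a point): middle of a plain wooden dowel, 10 in diameter and 180 long, loose in the caddy's +y compartment, leaning to the caddy's +x side; to be left there
- file_center (a point): middle of a round file with a wooden handle (handle up to 20 thick), 200 long, loose in the caddy's -y compartment, leaning to the caddy's +x side; to be left there
- bottle: amber glass bottle, 56 in diameter, 130 high, standing loose; bystander. Origin under its centre
- tin: small aluminium cup, 64 in diameter, 50 high, standing loose; bystander. Origin under its centre
- billet: wooden billet 50 by 120 by 28 high, lying loose; bystander. Origin under its centre
Things that resemble listed ones, but are neither listed nor needed, are in the scene too. Several things have the shape of the stake; the one meant has the colours described above. What is shaped like the block but pink is not meant.

How it is judged:
By the outcome, as a careful person would: the job done as asked, in the order asked, and still so for the second after the job is handed in, with the robot touching nothing.
It also fails if it takes over 45 s, if anything falls off the work surface, if the arm or the gripper's body presses on something with over 40 N, if the wrist force passes 120 N, or if a joint passes its speed limit or range.

## Working session

There is one attempt and no reset: what is moved stays moved. The work goes in short steps, each a Python script; the robot and the scene stay as the last script left them, time stands still between calls to the robot, and variables do not carry over. Pictures are saved under pics/ and viewed, at most 12 in all, crops included, and the job is handed in when it is done.

```bash
mkdir -p pics
cat > h.py <<'E'
import numpy as np, cv2
from rig import bot
def cap(n):
    c=bot.capture(n); c['R']=cv2.Rodrigues(np.array(c['rvec'],float))[0]; c['t']=np.array(c['tvec'],float).reshape(3); return c
def cloud(c):
    h,w=c['depth'].shape; v,u=np.mgrid[:h,:w]; K=np.array(c['mtx'])
    p=cv2.undistortPoints(np.stack([u.ravel(),v.ravel()],1).astype(np.float64)[:,None],K,np.array([c['k1'],0,0,0.]),)[:,0]
    d=c['depth'].reshape(-1).astype(float)
    X=np.column_stack([p*d[:,None],d]); W=(X-c['t'])@c['R']; W[d<=0]=np.nan
    return W.reshape(h,w,3)
def rays(c,uv):
    p=cv2.undistortPoints(np.array(uv,float).reshape(-1,1,2),np.array(c['mtx']),np.array([c['k1'],0,0,0.]))[:,0]
    d=np.column_stack([p,np.ones(len(p))])@c['R']; return -c['R'].T@c['t'],d
def proj(c,P):
    return cv2.projectPoints(np.array(P,float).reshape(-1,1,3),np.array(c['rvec'],float),np.array(c['tvec'],float),np.array(c['mtx']),np.array([c['k1'],0,0,0.]))[0][:,0]
E
python3 - <<'E'
from h import *
for n in ('scene','side'):
    c=cap(n); cv2.imwrite(f'pics/{n}.png',c['img']); np.savez(f'{n}.npz',W=cloud(c),**c); print(n,-c['R'].T@c['t'],c['R'][2],c['k1'],c['mtx'][0][0])
print(bot.get_t(),bot.get_eef_rot(),bot.get_width(),bot.get_wrist_force())
E
```

```text
scene [1.44687212 0.25048043 1.15799103] [-0.6317349  -0.17438399 -0.75531533] 0.017862815875734368 514.2168104858297
side [0.54037686 1.09091728 0.75988739] [ 0.03861477 -0.85814124 -0.51195948] 0.00046105423342136684 472.3740963260858
0.1 [-3.13979320e+00  9.07187352e-05  3.98852310e-01] 1.0036435644505441 [ 0.03007802 -0.25574876 -0.30190491]
```

View pics/scene.png

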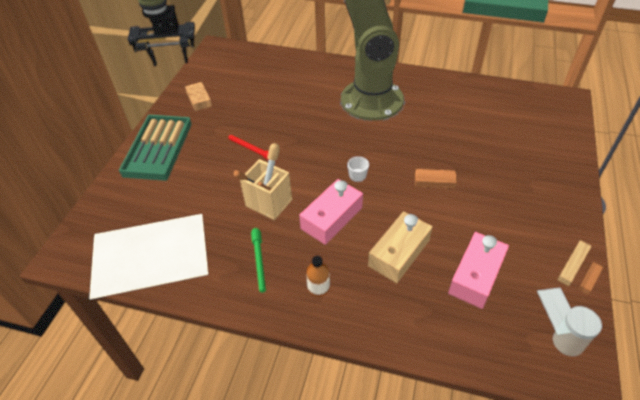

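View pics/side.png

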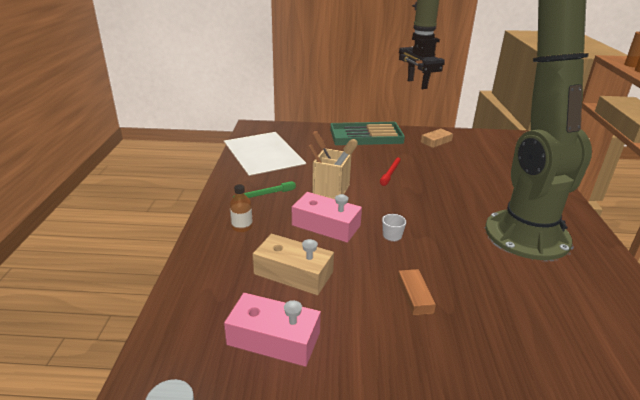

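The scene view shows the caddy at about (267,190) with the stake head at (273,152). The pale block is at (400,245) with its bore at (391,250), between two pink lookalikes. The side view shows the block at (293,262) with its bore at (278,248), and the caddy at (332,172).

Run:
```python
from h import *
for n,(bx,cx) in {'scene':((360,205,440,285),(225,130,305,225)),'side':((245,228,340,295),(300,125,365,205))}.items():
    d=np.load(n+'.npz'); W=d['W']; im=d['img']
    def sub(b): return W[b[1]:b[3],b[0]:b[2]].reshape(-1,3), im[b[1]:b[3],b[0]:b[2]].reshape(-1,3).astype(int)
    P,C=sub(bx); m=(abs(P[:,2]-.062)<.006)&(C[:,2]-C[:,0]>30)&(C[:,2]>140)&(abs(C[:,1]-C[:,2])<60)
    Q=P[m]; r=cv2.minAreaRect(Q[:,:2].astype(np.float32)*1000); print(n,'block',m.sum(),r,Q[:,2].mean())
    P,C=sub(cx); m=(abs(P[:,2]-.116)<.006); Q=P[m]; r=cv2.minAreaRect(Q[:,:2].astype(np.float32)*1000); print('caddy',m.sum(),r)
    m=P[:,2]>.122; print('above',m.sum())
    print(np.round(np.c_[P[m],C[m]][::6],3).tolist() if n=='scene' else '')
    k=dict(scene=(215,125,320,225),side=(290,115,375,205))[n]
    a=cv2.resize(im[k[1]:k[3],k[0]:k[2]],None,fx=5,fy=5,interpolation=cv2.INTER_CUBIC)[:560]; cv2.imwrite(f'pics/{n}_c.png',a)
a=[cv2.resize(cv2.imread(f'pics/{n}_c.png'),(390,400)) for n in('scene','side')]; cv2.imwrite('pics/cc.png',np.hstack(a))
d=np.load('scene.npz')
```

```text
scene block 1668 ((627.539794921875, 210.0279083251953), (91.48442840576172, 176.6546173095703), 68.69017791748047) 0.06246753203914586
caddy 346 ((546.4620361328125, -194.15771484375), (109.74834442138672, 94.79869842529297), 73.22510528564453)
above 345
[[0.482, -0.184, 0.184, 91.0, 134.0, 181.0], [0.487, -0.176, 0.186, 105.0, 154.0, 196.0], [0.491, -0.178, 0.185, 126.0, 185.0, 225.0], [0.496, -0.184, 0.185, 133.0, 197.0, 236.0], [0.486, -0.171, 0.179, 90.0, 131.0, 161.0], [0.491, -0.178, 0.178, 119.0, 171.0, 213.0], [0.496, -0.189, 0.176, 122.0, 179.0, 225.0], [0.493, -0.172, 0.178, 92.0, 133.0, 166.0], [0.498, -0.185, 0.175, 126.0, 185.0, 225.0], [0.492, -0.17, 0.173, 88.0, 127.0, 155.0], [0.5, -0.181, 0.174, 117.0, 173.0, 213.0], [0.496, -0.165, 0.174, 77.0, 111.0, 141.0], [0.5, -0.179, 0.171, 110.0, 157.0, 192.0], [0.501, -0.191, 0.165, 121.0, 175.0, 230.0], [0.502, -0.172, 0.171, 95.0, 137.0, 167.0], [0.508, -0.182, 0.17, 115.0, 173.0, 214.0], [0.499, -0.168, 0.165, 76.0, 115.0, 141.0], [0.503, -0.182, 0.161, 107.0, 156.0, 191.0], [0.494, -0.167, 0.157, 64.0, 93.0, 129.0], [0.
[... 1256 characters left out ...]
0, 115.0], [0.582, -0.231, 0.137, 47.0, 77.0, 112.0], [0.591, -0.236, 0.141, 50.0, 81.0, 118.0], [0.595, -0.237, 0.141, 73.0, 112.0, 147.0], [0.61, -0.181, 0.16, 88.0, 138.0, 201.0], [0.613, -0.174, 0.161, 71.0, 114.0, 164.0], [0.616, -0.173, 0.16, 59.0, 94.0, 144.0], [0.616, -0.174, 0.156, 62.0, 96.0, 139.0], [0.609, -0.174, 0.145, 73.0, 110.0, 147.0], [0.589, -0.167, 0.126, 84.0, 126.0, 159.0], [0.599, -0.172, 0.127, 92.0, 132.0, 169.0]]
side block 1708 ((627.1834106445312, 207.5139923095703), (95.5959243774414, 171.75445556640625), 67.87194061279297) 0.06274059569591829
caddy 265 ((551.7913818359375, -116.696044921875), (277.8165588378906, 107.46401977539062), 85.14132690429688)
above 347
```

View pics/cc.png

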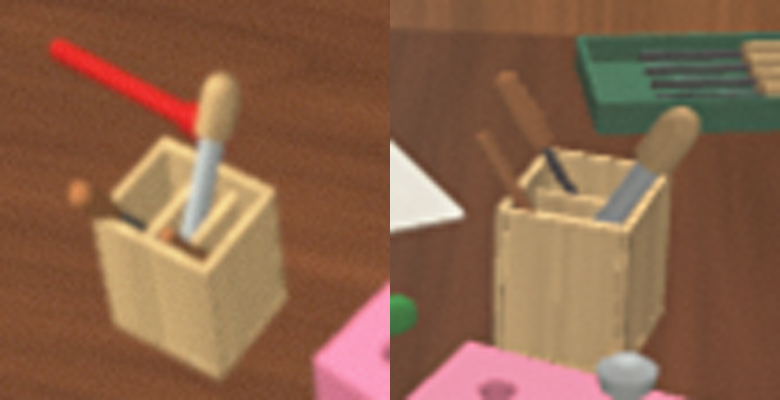

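The crops show the pale stake leaning over the caddy's near-robot wall with its head free. The dowel and file lean the other way. Next I fit the stake axis and measure the bore.

```bash
cat >> h.py <<'E'
from scipy.optimize import least_squares
def sdf(P,o,u):
    r=P-o; s=r@u; q=np.linalg.norm(r-s[:,None]*u,axis=1)
    d=np.where(s<155,q-9,np.where(s<186,q-14,np.hypot(q,s-186)-14))
    return d
def fit(P,o0,u0):  # mm; cylinder fit, only axis + end
    f=lambda x: sdf(P,x[:3],x[3:]/np.linalg.norm(x[3:]))
    g=lambda x: np.r_[f(x),10*(np.linalg.norm(x[3:])-1)]
    r=least_squares(g,np.r_[o0,u0],loss='soft_l1',f_scale=1.5,x_scale=np.r_[[1]*3,[.02]*3])
    u=r.x[3:]/np.linalg.norm(r.x[3:]); return r.x[:3],u,np.median(abs(f(r.x)))
E
python3 - <<'E'
from h import *
xa=np.radians(-17); X=np.array([np.cos(xa),np.sin(xa),0])
u0=-X*.5+np.array([0,0,.866]); head=np.array([495,-181,163.]); o0=head-177*u0
A=[]
for n in('scene','side'):
    W=np.load(n+'.npz')['W'].reshape(-1,3)*1000
    W=W[~np.isnan(W[:,0])]; W=W[(W[:,2]>122)&(abs(sdf(W,o0,u0))<9)]; A.append(W)
    o,u,e=fit(W,o0,u0); print(n,len(W),o,u,'head',o+177*u,e)
W=np.vstack(A); o,u,e=fit(W,o0,u0); print('both',o,u,o+177*u,e,'lean',np.degrees(np.arccos(u[2])),'az',np.degrees(np.arctan2(-u[1],-u[0])))
np.savez('stake.npz',o=o/1000,u=u)
# caddy top in scene
for n,px in(('scene',[(391,250)]),('side',[(278,248)])):
    d=np.load(n+'.npz'); im=d['img']; cx,cy=px[0]
    g=cv2.cvtColor(im,cv2.COLOR_BGR2GRAY)[cy-12:cy+13,cx-14:cx+15]; m=(g<.68*np.median(g)).astype(np.uint8)
    k,l,st,ce=cv2.connectedComponentsWithStats(m); i=l[12,14]; c=ce[i]+[cx-14,cy-12]
    C=dict(d); C['R']=cv2.Rodrigues(d['rvec'])[0]; C['t']=d['tvec'].reshape(3)
    for q in(px[0],c):
        a,b=rays(C,q); b=b[0]; print(n,q,st[i],a+b*(.062-a[2])/b[2])
# ik check
z=-u; y=np.cross(z,[0,0,1.]); y/=np.linalg.norm(y); x=np.cross(y,z)
from scipy.spatial.transform import Rotation as Rn
for s in(1,-1):
    R=np.column_stack([s*x,s*y,z]); e=Rn.from_matrix(R).as_euler('xyz'); h=(o+177*u)/1000
    for dd in(.09,.0): print(s,e,dd,bot.ik(h+u*dd,e))
    print('lift',bot.ik(h+u*.02+[0,0,.14],e))
E
```

```text
scene 215 [ 579.67915896 -201.18095511   10.20746821] [-0.49950023  0.11591523  0.85852384] head [ 491.26761912 -180.66395926  162.16618795] 1.2656730447878015
side 175 [ 573.2052829  -209.38121451    9.52871249] [-0.46069216  0.14524823  0.87559448] head [ 491.66277056 -183.67227745  164.50893457] 1.2831105550756554
both [ 576.66208214 -205.00125283    9.51894412] [-0.48143723  0.12922289  0.86690232] [ 491.44769155 -182.12880091  162.96065481] 1.568370970516595 lean 29.899359626720756 az -15.024666836607706
scene (391, 250) [12 11  4  3  8] [0.6692288  0.19063479 0.062     ]
scene [390.625 250.25 ] [12 11  4  3  8] [0.67024153 0.1898406  0.062     ]
side (278, 248) [  0   0  29  25 687] [0.66519216 0.19180936 0.062     ]
side [277.8937409  248.55458515] [  0   0  29  25 687] [0.66518452 0.19397747 0.062     ]
1 [ 3.14159265 -0.52184227 -0.26222991] 0.09 None
1 [ 3.14159265 -0.52184227 -0.26222991] 0.0 [ 0.96335409 -0.29956569 -0.54224229  2.2591491  -0.37241637  0.64804981
 -1.1904099 ]
lift None
-1 [-3.14159265  0.52184227  2.87936275] 0.09 None
-1 [-3.14159265  0.52184227  2.87936275] 0.0 [ 0.56800051 -0.27460415 -0.20803758  2.26982329 -0.17295865  0.62627078
  1.77484615]
lift None
```

```bash
cat >> h.py <<'E'
from scipy.spatial.transform import Rotation as Rn
def eul(R): return Rn.from_matrix(R).as_euler('xyz')
def gR(u,t,s):  # tool at tilt t (deg) from vertical in lean plane, sign s
    l=np.array([u[0],u[1],0]); l/=np.linalg.norm(l)
    z=-(l*np.sin(np.radians(t))+np.array([0,0,np.cos(np.radians(t))]))
    y=s*np.cross([0,0,1.],l); return np.column_stack([np.cross(y,z),y,z])
E
python3 - <<'E'
from h import *
d=np.load('stake.npz'); o,u=d['o'],d['u']; h=o+.177*u
bore=np.array([.667,.1925,.062])
# stake frame in world at grasp: z=u,y=closing
for s in(1,-1):
  for t in(0,5,10,15,20):
    R=gR(u,t,s); z=R[:,2]; e=eul(R); T=h+z*.002
    ok=[bot.ik(p,e) is not None for p in(T-z*.07,T,T+u*.025,T+u*.025+[0,0,.07],T+u*.025+[0,0,.13])]
    res=[]
    y=R[:,1]; S=np.column_stack([np.cross(y,u),y,u]); rel=S.T@R  # tool in stake frame
    for a in range(-180,180,20):
        Sv=Rn.from_euler('z',a,degrees=True).as_matrix(); Rt=Sv@rel
        js=[bot.ik(bore+[0,0,b+.177]+Rt[:,2]*.002,eul(Rt)) for b in(.08,-.05)]
        if all(j is not None for j in js): res.append((a,np.round(np.abs(js[0]-bot.get_joints()).max(),1)))
    print(s,t,ok,res)
E
```

```text
1 0 [True, True, True, True, True] [(-100, np.float64(1.4)), (-80, np.float64(1.2)), (-60, np.float64(1.4)), (-40, np.float64(1.5)), (-20, np.float64(1.0)), (0, np.float64(1.0)), (20, np.float64(1.7)), (40, np.float64(2.1)), (60, np.float64(2.5)), (80, np.float64(2.7)), (120, np.float64(2.4)), (140, np.float64(2.6))]
1 5 [True, True, True, True, True] [(-120, np.float64(1.5)), (-100, np.float64(1.3)), (-80, np.float64(1.1)), (-60, np.float64(1.3)), (-40, np.float64(1.4)), (-20, np.float64(1.5)), (0, np.float64(1.1)), (20, np.float64(1.6)), (40, np.float64(2.0)), (60, np.float64(2.3)), (80, np.float64(2.6)), (120, np.float64(2.4)), (140, np.float64(2.6)), (160, np.float64(2.2))]
1 10 [True, True, True, True, True] [(-180, np.float64(1.7)), (-140, np.float64(1.5)), (-120, np.float64(1.3)), (-100, np.float64(1.1)), (-80, np.float64(1.1)), (-60, np.float64(1.2)), (-40, np.float64(1.4)), (-20, np.float64(1.4)), (0, np.float64(1.5)), (20, np.float64(1.6)), (40, np.float64(1.9)), (60, np.float64(2.2)), (80, np.float64(2.6)), (120, np.float64(2.4)), (140, np.float64(2.6)), (160, np.float64(2
[... 2258 characters left out ...]
40, np.float64(0.9)), (-20, np.float64(1.0)), (0, np.float64(1.0)), (20, np.float64(1.4)), (40, np.float64(1.7)), (60, np.float64(2.0)), (80, np.float64(2.3)), (100, np.float64(2.6)), (140, np.float64(2.4)), (160, np.float64(2.4))]
-1 20 [True, True, True, True, True] [(-180, np.float64(2.1)), (-160, np.float64(1.7)), (-140, np.float64(1.4)), (-120, np.float64(1.0)), (-100, np.float64(0.9)), (-80, np.float64(0.9)), (-60, np.float64(0.9)), (-40, np.float64(0.9)), (-20, np.float64(1.0)), (0, np.float64(1.0)), (20, np.float64(1.3)), (40, np.float64(1.6)), (60, np.float64(2.0)), (80, np.float64(2.3)), (100, np.float64(2.7)), (120, np.float64(2.6)), (140, np.float64(2.3)), (160, np.float64(2.5))]
```

Run:
```python
from h import *
d=np.load('stake.npz'); o,u=d['o'],d['u']; h=o+.177*u
R=gR(u,15,-1); z=R[:,2]; e=eul(R); T=h+z*.002
for q in (.12,.10,.08):
    p=T-z*.07+[0,0,q-.03]
    if bot.ik(p,e) is not None: break
print(q); bot.move_pose(p,e); print(bot.get_t(),bot.get_eef_pos(),p,T)
c=cap('wrist'); W=cloud(c).reshape(-1,3)*1000; W=W[~np.isnan(W[:,0])]
W=W[(W[:,2]>122)&(abs(sdf(W,o*1000,u))<9)]
print(len(W)); 
if len(W)>50:
    o2,u2,e2=fit(W,o*1000,u); print(o2,u2,o2+177*u2,e2)
cv2.imwrite('pics/w1.png',c['img'])
```

```text
0.12
1.8667 [ 0.47423063 -0.17846188  0.3185149 ] [ 0.47444965 -0.17756635  0.31864361] [ 0.49194763 -0.18226299  0.1610288 ]
740
[ 575.57059197 -204.94804698    7.32678248] [-0.47284484  0.13530806  0.87069483] [ 491.87705589 -180.9985211   161.43976775] 0.41751897202111987
```

View pics/w1.png

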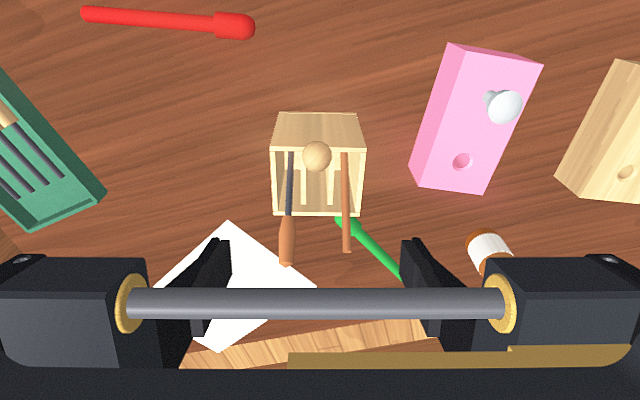

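The wrist view has the head at (317,155), centred between the fingers. The wrist fit agrees with the other cameras to about 1.5 mm, and the file and dowel are out of the way. Now I grasp and draw the stake out.

Run:
```python
from h import *
o=np.array([.57557,-.20495,.0080]); u=np.array([-.47284,.13531,.87069]); u/=np.linalg.norm(u); h=o+.177*u
R=gR(u,15,-1); z=R[:,2]; e=eul(R); T=h+z*.002
bot.move_l(T-z*.05,.25,e); bot.move_l(T,.1)
print(bot.get_eef_pos()-T, bot.get_wrist_force())
bot.clamp(45); print('w',bot.get_width(),bot.get_finger_force(),bot.get_wrist_force())
bot.move_l(T+u*.025,.08); print(bot.get_width(),bot.get_wrist_force())
bot.move_l(T+u*.025+[0,0,.14],.12); print(bot.get_t(),bot.get_width(),bot.get_wrist_force(),bot.get_eef_pos())
np.savez('grasp.npz',R=R,u=u,T=T,h=h)
# check stake in hand
o1=o+u*.025+[0,0,.14]
for n in('scene','side'):
    c=cap(n); W=cloud(c).reshape(-1,3)*1000; W=W[~np.isnan(W[:,0])]
    s=(W-o1*1000)@u; W=W[(abs(sdf(W,o1*1000,u))<10)&(s<170)]
    o2,u2,e2=fit(W,o1*1000,u); print(n,len(W),o2-o1*1000,u2,e2)
    if n=='side': cv2.imwrite('pics/s2.png',c['img'])
```

```text
[ 0.00053443 -0.00018109  0.00081371] [-0.54695133  0.18682255  0.57258154]
w 0.29826904989415026 45.000993087887764 [ 0.27543985 -0.35337009  0.09245817]
0.29927207251179927 [ 0.55991308  0.03026501 -1.82926603]
5.975 0.29959095989090606 [-0.34250977 -0.06624248 -1.79678811] [ 0.48005456 -0.17761337  0.32087916]
scene 629 [  1.75116674  -0.11253148 -11.3495207 ] [-0.47546473  0.13894111  0.86869365] 2.3328513186096824
side 402 [  1.50063163  -2.96853343 -13.30177266] [-0.45856084  0.13263977  0.87870851] 1.5861540631089817
```

View pics/s2.png

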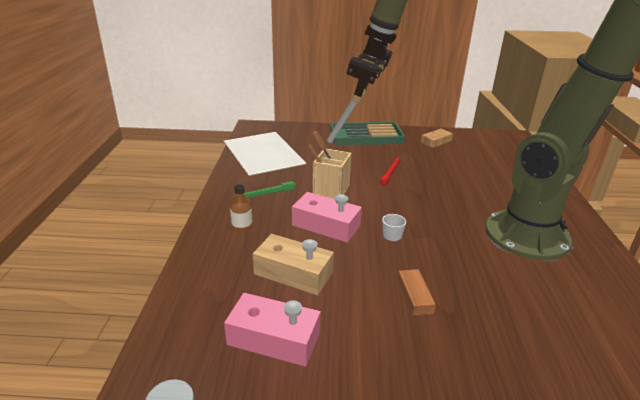

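The side view shows the stake held at about (350,110), clear of the caddy, with the file and dowel still in place. Next I turn it upright over the bore and re-measure.

```bash
cat >> h.py <<'E'
def stemfit(c,o,u):  # mm axis guess; robust stem fit, returns axis pt at foot plane, u, foot offset along axis
    W=cloud(c).reshape(-1,3)*1000; W=W[~np.isnan(W[:,0])]
    for tol in(9,6):
        r=W-o; s=r@u; q=np.linalg.norm(r-s[:,None]*u,axis=1); P=W[(s>-25)&(s<135)&(q<9+tol)]
        s=(P-o)@u; Q=P[(s>8)]
        b=np.linalg.svd(np.column_stack([u,[1,0,0],[0,1,0]]))[0]
        e1=np.cross(u,[0,1.,0]); e1/=np.linalg.norm(e1); e2=np.cross(u,e1)
        f=lambda x:(lambda v,p:np.linalg.norm(np.cross(Q-p,v),axis=1)-9)((u+x[2]*e1+x[3]*e2)/np.linalg.norm(u+x[2]*e1+x[3]*e2),o+x[0]*e1+x[1]*e2)
        R=least_squares(f,[0,0,0,0],loss='soft_l1',f_scale=1,x_scale=[1,1,.02,.02]); x=R.x
        o=o+x[0]*e1+x[1]*e2; u=u+x[2]*e1+x[3]*e2; u/=np.linalg.norm(u)
    return o,u,np.percentile(s,[0,1,3]),len(Q),np.median(abs(f(x*0+0)))
E
cat > hov.py <<'E'
from h import *
d=np.load('grasp.npz'); R,u=d['R'],d['u']; y=R[:,1]; S=np.column_stack([np.cross(y,u),y,u]); rel=S.T@R
Rt=Rn.from_euler('z',-60,degrees=True).as_matrix()@rel; e=eul(Rt); off=Rt[:,2]*.002+[0,0,.177]
bore=np.array([.667,.1925,.062])
E
python3 - <<'E'
from hov import *
print(bot.ik(np.array([.57,0,.20])+off,e) is not None)
bot.move_pose(np.array([.57,0,.20])+off,e)
bot.move_pose(bore+[0,0,.05]+off,e); bot.pause(.2)
t=bot.get_eef_pos(); print(bot.get_t(),t-(bore+[0,0,.05]+off),bot.get_width(),bot.get_wrist_force())
o=(t-off)*1000
for n in('scene','side','wrist'):
    c=cap(n); np.savez(n+'3.npz',**c); cv2.imwrite(f'pics/{n}3.png',c['img'])
    if n!='wrist':
        o2,u2,p,k,e2=stemfit(c,o,np.array([0,0,1.])); print(n,k,o2-o,u2,p,e2)
a=cv2.imread('pics/scene3.png')[130:290,340:480]; b=cv2.imread('pics/side3.png')[150:310,220:360]
cv2.imwrite('pics/ab3.png',np.hstack([cv2.resize(q,(400,457),interpolation=cv2.INTER_CUBIC) for q in(a,b)]))
E
```

```text
True
8.375 [ 0.00082893 -0.00250847  0.00117976] 0.29622363047040173 [ 0.59595798 -0.86054919 -1.87606856]
scene 246 [ 2.05754498e-01 -9.31588109e-01  5.42323741e-04] [-0.00464389  0.01026379  0.99993654] [2.67888972 4.93810208 8.45680075] 0.730681353205723
side 369 [-6.18959344e-01 -2.88514067e+00  2.50593644e-08] [8.83928589e-04 7.25418836e-03 9.99973297e-01] [2.94730158 5.024575   8.40200782] 0.7400966529142661
```

View pics/ab3.png

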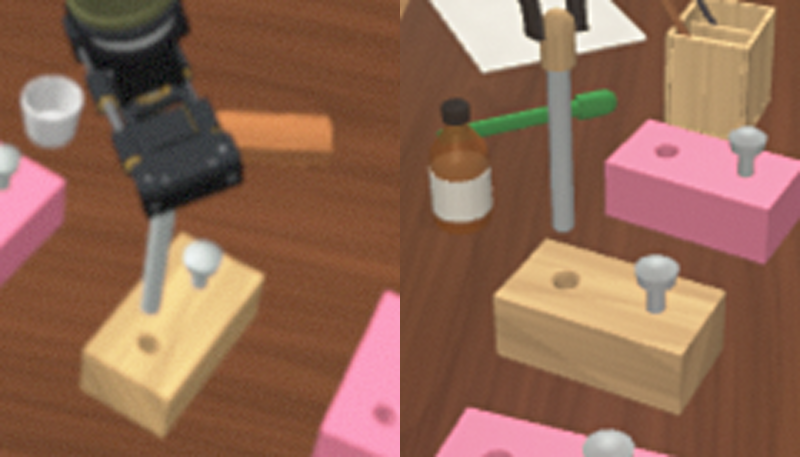

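View pics/wrist3.png

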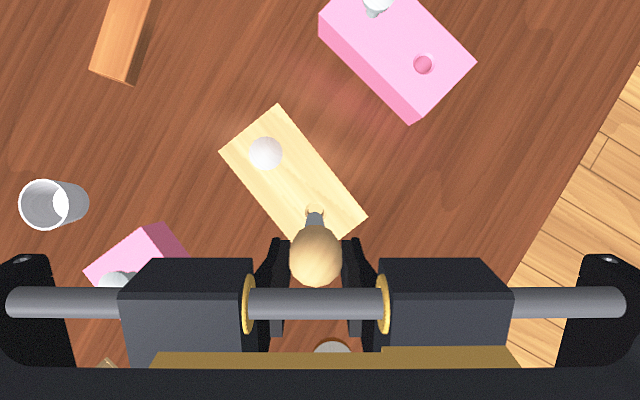

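The crops show the stake upright with its foot about 50 mm above the block and a few mm off the bore. The bore is at about (392,250) in the scene view and (278,248) in the side view. In the wrist view the head at (316,255) hides the bore, so I shift sideways for a clear wrist look.

```bash
cat > look.py <<'E'
from hov import *
def dark(C,cx,cy,h,zz=.061):
    g=cv2.cvtColor(C['img'],cv2.COLOR_BGR2GRAY).astype(float)[cy-h:cy+h+1,cx-h:cx+h+1]
    bg=np.percentile(g,75); w=np.clip(bg-g-.25*(bg-g.min()),0,None)
    l=cv2.connectedComponents((w>0).astype(np.uint8))[1]; w=w*(l==l[h,h]); v,uu=np.mgrid[-h:h+1,-h:h+1]
    p=(cx+(w*uu).sum()/w.sum(),cy+(w*v).sum()/w.sum()); a,b=rays(C,p); b=b[0]; return p,(w>0).sum(),a+b*(zz-a[2])/b[2]
E
python3 - <<'E'
from look import *
for n,x,y_,h in(('scene',392,250,6),('side',278,248,7)):
    C=dict(np.load(n+'3.npz')); print(n,dark(C,x,y_,h))
C=np.load('wrist3.npz'); dn=C['R'][1]*[1,1,0]; dn/=np.linalg.norm(dn)
t=bot.get_eef_pos(); bot.move_l(t+dn*.05+[0,0,.02],.2); bot.pause(.15)
c=cap('wrist'); np.savez('wrist4.npz',**c); cv2.imwrite('pics/w4.png',c['img']); print(dn,bot.get_t())
W=cloud(c); im=c['img'].astype(int); m=(abs(W[...,2]-.062)<.004); m[230:]=0; m&=np.linalg.norm(W[...,:2]-[.627,.209],axis=2)<.11
r=cv2.minAreaRect(W[m][:,:2].astype(np.float32)*1000); print(m.sum(),r,W[m][:,2].mean(), proj(c,bore))
E
```

```text
scene ((np.float64(391.1924534803584), np.float64(250.02980702963472)), np.int64(48), array([0.66848835, 0.19107863, 0.061     ]))
side ((np.float64(277.45735944409347), np.float64(247.9663613392293)), np.int64(56), array([0.66668498, 0.1904908 , 0.061     ]))
[ 0.49791291 -0.86722704  0.        ] 9.15
9186 ((627.3682861328125, 209.44952392578125), (90.38862609863281, 170.77313232421875), 68.42422485351562) 0.06121653342533361 [[315.52495445 172.52063808]]
```

View pics/w4.png

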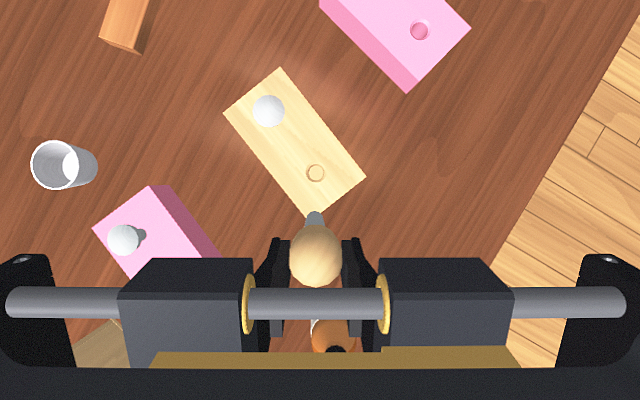

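In the wrist view the bore is a ring at (315.5,173), within 1 px of its predicted position, and the block fits at 90.4 x 170.8 mm. All three cameras agree the foot must shift about (-0.6, +4) mm. I apply that with a 0.5° tilt fix, then check close above the mouth.

```bash
cat > fin.py <<'E'
from look import *
Rc=Rn.from_rotvec([.0087,.002,0]).as_matrix(); Rt=Rc@Rt; e=eul(Rt); off=Rc@off
def goto(foot,v=.1,**k):   # closed-loop on arm sag
    foot=np.array(foot); r=bot.move_l(foot+off,v,e,**k); bot.pause(.15)
    err=foot+off-bot.get_eef_pos(); return err
E
python3 - <<'E'
from fin import *
F=np.array([.667,.1937,.077])
err=goto(F+[0,0,.03],.15); print(err)
err2=goto(F+err,.08); act=bot.get_eef_pos()-off; print(act-F,eul(Rt)-bot.get_eef_rot(),bot.get_t(),bot.get_wrist_force())
o=act*1000
for n in('scene','side'):
    c=cap(n); o2,u2,p,k,e2=stemfit(c,o,np.array([0,0,1.])); print(n,k,o2-o,o2,u2,p)
    cv2.imwrite(f'pics/{n}5.png',c['img'])
a=cv2.imread('pics/scene5.png')[205:285,355:435]; b=cv2.imread('pics/side5.png')[190:290,245:345]
cv2.imwrite('pics/ab5.png',np.hstack([cv2.resize(q,(400,400),interpolation=cv2.INTER_CUBIC) for q in(a,b)]))
np.save('err.npy',err)
E
```

```text
[-0.00115062  0.00149608 -0.00044507]
[-0.00093297  0.00170779  0.00013065] [ 9.63544492e-04 -8.94396253e-05 -2.66490290e-04] 10.5083 [ 0.38639195  0.02604476 -2.13348723]
scene 225 [ 3.42774322e-02 -6.33655415e-01  1.66008363e-09] [666.10131067 194.77413054  77.13065067] [ 0.00378956 -0.00438265  0.99998322] [-24.57962662 -22.3760247  -20.77194904]
side 355 [-7.97727898e-01 -3.57083991e+00 -1.81330506e-09] [665.26930534 191.83694605  77.13065067] [6.04675440e-03 2.49400176e-04 9.99981687e-01] [-24.29878209 -22.1906093  -18.98342751]
```

View pics/ab5.png

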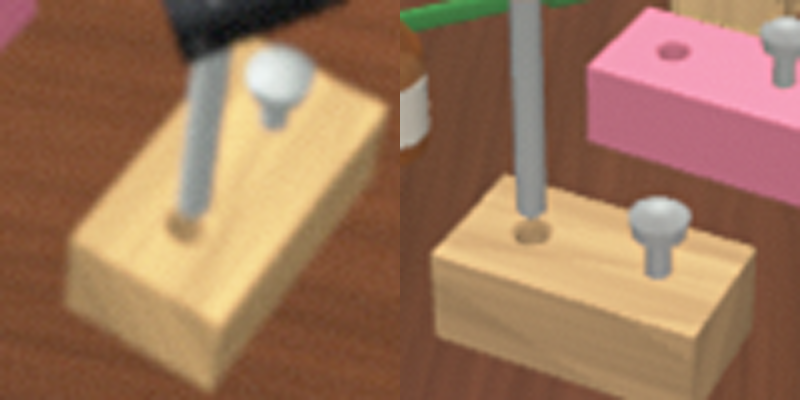

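Run:
```python
from fin import *
C=dict(np.load('scene3.npz')); print('scene proj block-bore',proj(C,[.6666,.1948,.062]),'dark 391.2,250.0'); 
C2=dict(np.load('side3.npz')); print('side proj block-bore',proj(C2,[.6661,.1917,.062]),'dark 277.5,248.0')
c=cap('scene'); print('stem foot proj',proj(c,[.6661,.1948,.078]))
im=c['img'].astype(int); sat=im.max(2)-im.min(2)
for v in(232,236,240,244): 
    r=sat[v,375:410]; print(v,r.tolist())
w=dict(np.load('wrist4.npz')); g=cv2.cvtColor(w['img'],cv2.COLOR_BGR2GRAY)
k=cv2.resize(g[155:192,297:334],None,fx=10,fy=10,interpolation=cv2.INTER_CUBIC)
k2=cv2.resize(C['img'][238:262,379:403],(370,370),interpolation=cv2.INTER_CUBIC)
cv2.imwrite('pics/ring.png',np.hstack([cv2.cvtColor(k,cv2.COLOR_GRAY2BGR),k2]))
p=proj(w,[[.6665,.1940,.062],[.667,.1925,.062]]); print(p,(p-[296.5,154.5])*10)
```

```text
scene proj block-bore [[392.77557672 249.51784838]] dark 391.2,250.0
side proj block-bore [[277.62902219 247.95414141]] dark 277.5,248.0
stem foot proj [[393.29769036 245.75489996]]
232 [79, 82, 76, 81, 81, 80, 82, 80, 82, 79, 90, 100, 100, 99, 97, 93, 69, 22, 7, 3, 4, 5, 6, 37, 86, 99, 96, 96, 95, 95, 99, 99, 98, 94, 97]
236 [81, 78, 79, 78, 78, 78, 82, 89, 103, 101, 102, 99, 100, 98, 96, 83, 44, 12, 6, 6, 3, 5, 19, 64, 95, 97, 93, 99, 97, 100, 99, 98, 100, 101, 97]
240 [79, 78, 81, 85, 93, 103, 100, 99, 99, 98, 98, 98, 101, 101, 93, 69, 29, 4, 6, 5, 7, 6, 48, 90, 96, 97, 100, 98, 99, 98, 100, 99, 99, 97, 98]
244 [87, 96, 100, 98, 101, 97, 99, 99, 100, 101, 99, 99, 100, 98, 84, 53, 13, 3, 4, 4, 6, 19, 68, 94, 99, 99, 98, 99, 99, 100, 100, 97, 99, 98, 100]
[[315.78654409 171.25147271]
 [315.52495445 172.52063808]] [[192.86544093 167.5147271 ]
 [190.24954449 180.20638084]]
```

View pics/ring.png

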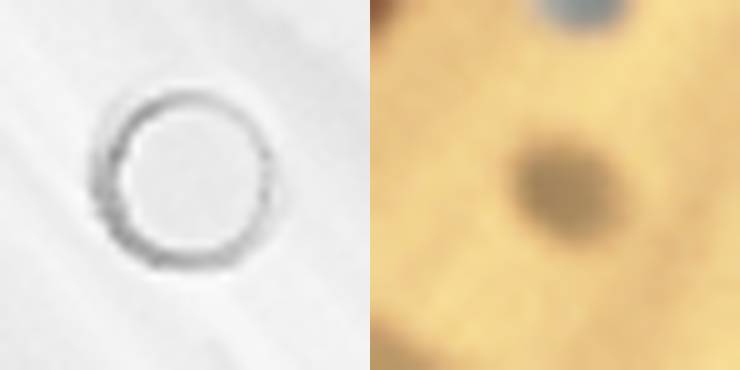

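Pixel-only comparisons from the scene and wrist views put the bore at about (0.667, 0.1925), within the chamfer's capture. I align there and lower with a force stop.

Run:
```python
from fin import *
F=np.array([.667,.1926,.072])
goto(F,.05); bot.pause(.2); print(bot.get_eef_pos()-off-F, bot.get_wrist_force())
r=bot.move_l([*(F+off)[:2],.040+off[2]],.03,e,until_force=6)
print(r,bot.get_eef_pos()-off,bot.get_wrist_force(),bot.get_ft_torque(),bot.get_t())
if not r:
    r=bot.move_l([*(F+off)[:2],.004+off[2]],.03,e,until_force=6)
    print(r,bot.get_eef_pos()-off,bot.get_wrist_force(),bot.get_ft_torque(),bot.get_t())
```

```text
[-2.24521763e-05  1.08995121e-04  9.14624271e-05] [-0.84475563 -0.39116625 -1.37165743]
False [0.6670442  0.19263724 0.04021825] [-0.31835774  0.13773476 -2.09090598] [-0.28521979 -0.32982588  0.03414307] 12.4833
True [0.66674558 0.19306254 0.01219148] [-0.1496199  -0.38310829  3.75972732] [-0.01544323 -0.18421387  0.00142148] 13.3583
```

The stop at foot height 0.0122 matches the bore floor at 0.012. I release, back off along the tool axis and check.

Run:
```python
from fin import *
bot.release(); print(bot.get_wrist_force(),bot.get_width())
p=bot.get_eef_pos(); bot.move_l(p-Rt[:,2]*.10,.12); bot.pause(.3)
print(bot.get_t(),bot.get_wrist_force())
o=np.array([667,193,12.])
for n in('scene','side'):
    c=cap(n); cv2.imwrite(f'pics/{n}6.png',c['img']); W=cloud(c).reshape(-1,3)*1000
    W=W[~np.isnan(W[:,0])]; W=W[(W[:,2]>70)&(abs(sdf(W,o,np.array([0,0,1.])))<8)]
    o2,u2,e2=fit(W,o,np.array([0,0,1.])); print(n,len(W),o2,u2,W[:,2].max(),e2)
a=cv2.imread('pics/scene6.png')[100:300,200:460]; b=cv2.imread('pics/side6.png')[100:300,200:460]
cv2.imwrite('pics/ab6.png',np.hstack([cv2.resize(q,(400,308)) for q in(a,b)]))
```

```text
[-1.23856401 -0.49696473  0.28124669] 0.996914847570461
15.8417 [ 0.10263557 -0.37799146  0.5649744 ]
scene 337 [666.01184104 193.53820423  12.40081612] [-2.03190676e-03 -4.40421316e-04  9.99997839e-01] 214.84672261825858 0.8772576978313911
side 494 [665.16418411 190.41082752  12.91974458] [-3.65928598e-04  2.40932749e-03  9.99997031e-01] 213.91006574047123 0.8500711948640722
```

View pics/ab6.png

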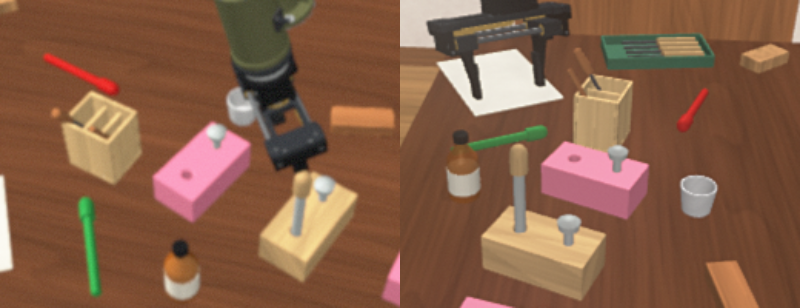

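The stake stands upright in the bore, with its foot at about 12 mm and its top at about 212–214 mm. The robot is clear, and the caddy tools and bystanders are undisturbed.

```bash
python3 -c "
from rig import bot
print(bot.job_done())"
```

```text
the job is handed in; nothing more can be done
None
```

The doming stake stands foot down and fully home in the stake block's empty bore and has been let go; the other tools and bystanders look undisturbed in the final pictures, and the job was handed in after about 16 s of robot time.

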